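Turn the top leaf of the brooch maker's sample book

ROBOT

A 6-joint arm with a two-finger parallel gripper is mounted at the origin on the work surface. World frame = base frame: x ahead of the robot, y to its left, z up, the work surface at z = 0. Lengths are in m, angles in rad, forces in N, time in s.
With the tool pointing down it reaches from about 0.375 to 0.9 m from the base axis. Payload 3.1 kg.
Tool frame: the origin (TCP) lies between the finger pads; the fingertips stand 8 mm ahead of it and the grasp point (between the pads) lies 11 mm behind it; z points along the fingers, y is the line along which they close (so a half turn about z gives the same grasp; the last joint's range is limited). The gripper opens to 85 mm and grips with 20 to 120 N. Pads are 22 mm wide; open, the fingers measure 114 mm over their backs; the gripper's body (76 mm by 85 mm) begins 54 mm behind the grasp point. The pads swing forward as they close: fully open they stand 13 mm farther back than shut.
Start: joints at [-1.286, 0.527, 1.433, -0, 1.181, -0.178], TCP at [0.28, -0.559, 0.239] pointing down, gripper open.
Joint ranges: [-3.08, 3.08], [-0.75, 2.2], [0.22, 2.44], [-1.43, 4.57], [0, 2.65], [-2.85, 2.85]. Speed limits (rad/s): [2.79, 2.79, 3.14, 3.14, 3.14, 3.14].

INTERFACE

Orientations are given as a unit quaternion [x, y, z, w].
In Python, from station import readout, cams, sign_off gives the robot as it stands.
- The arm moves only by the tool send_rows, never from a script. Its argument "commands" is text: rows parted by semicolons, each of 5 numbers parted by spaces: the finger opening in mm, from 0 to 85.4, then the shift along the tool's x, y, z each as a share of 0.02 m, from -1 to 1, then the turn about the tool's z as a share of 4 degrees, from -1 to 1. In form: grip dx dy dz spin; .... A call has 1 to 20 rows; each row shifts and turns the commanded pose from where the row before left it, along the tool's axes as they then stand; what a row does not reach is not made up. A row lasts 1/12 s, in which the tool goes at most 41.7 mm and 7.16 degrees, less where a joint would pass 70% of its speed; a pose out of reach is approached as far as the arm can. A call with a number of a shift or a turn outside -1 to 1 is refused whole. A call with a gripper value outside its range is refused whole. The fingers move at their own pace and stop on an object; "grip_force" is the grip in N (left out, the last holds). Time passes only in rows, so rows that do not move let the fingers close. It gives the time, the measured TCP pose, the force, the opening and the grip force at its end, in the units of the state.
- readout.sense(): the state, without advancing time (a new reading comes with each control period).
- cams.snapshot(name): name is "side" or "top"; returns a dict with "pixels" (420x560x3 uint8, red, green, blue), "intrinsics" (3x3 intrinsics, pixels), "eye" and "rotation" of the camera in the world. Camera axes: x right, y down, z forward; pixel columns grow to the right and rows downward; lengths in m; the calibration is good to about 2 mm. A picture is of the moment at which its call begins. There is no depth.
- sign_off(): hands the job in; it is judged then, once.
The state is a dict: "t": time; "q": joint angles; "qd": joint speeds; "tau": joint torques, N m; "tcp_pos": TCP position; "tool_rot": TCP orientation; "force": force on the tool from outside, world axes, zero at the start; "ft_torque": the same for the moment, N m; "finger_gap": opening from 0.0 (shut) to 1.0 (fully open); "gripper_force": force on a finger pad.
Only numpy, scipy, OpenCV 4.12 (cv2) and the standard library are available. Lean on these libraries where they do the work, as an engineer would, in place of code of your own. Each camera call takes 0.05 s, during which the arm holds its last target. There are 200 camera calls.

TASK

Show the customer the next page of the sample book: turn its top leaf over the spine, from the right side to the left, and push it down until it lies flat on the left. Its tab leaves room for a fingertip underneath; only push the leaf, without pinching or flicking it, and leave the lower leaf lying on the right, the book in its place and the things around it where they are.

Things in the scene. Friction and masses are not known exactly. Their poses are not given: they have to be found in the camera images.
- plinth: Fixed plywood block on the table that the book lies on, 230 (x) x 270 (y) x 50 mm high. Origin: centre of its underside, on the table. Its pose and yaw vary.
- book: Sample book lying open, loose, on the plinth (1.2 kg). Origin: centre of its underside, 50 mm above the table; x along the spine away from the reader, y to the reader's left, z up. Black base board 200 (x) x 290 (y) x 4 mm; its left half starts bare. The spine, a 6 mm steel rod, runs along x at y = 0 between end brackets at x = +-97 mm that reach 19 mm above the origin.
- spine (a point): Middle of the spine rod's axis, fixed to the book, axes as the book's; 60.75 mm above the table. Both leaves turn on this rod with a stiff hinge (about 0.12 N m of friction, 1 to 2 N at the tab) and stay at any angle where they are left.
- leaf (a joint): Angle of the top leaf about the rod, rad: 0 = flat on the right half (-y), pi/2 = upright, pi = flat on the left half (+y). Starts at 0 to 0.3. Rigid, 6 mm thick, 0.1 kg, 180 mm along the spine; at 0 it spans y = -10 to -140 mm with its underside 61 mm above the table; its tab, x = -70 to -20 mm, sticks out to y = -165 mm. Flat on the left its upper surface is 60.5 mm above the table.
- leaf_tab (a point): Point on the top leaf: middle of its tab's outer edge, on the underside (at angle 0), 165 mm from the rod and 45 mm from the leaf's middle towards the reader. The tab is 50 mm wide and stands out 20 mm beyond the base board and 30 mm beyond the plinth, with free air below. Axes at angle 0 as the book's; they turn with the leaf.
- leaf_back: Back board of the top leaf with its tab: plywood, 3 mm, the face that looks down at angle 0 and up when turned. Origin on the spine rod, turns with the leaf.
- leaf_front: White front board of the top leaf, 3 mm, glued on the back board, 4 to 5 mm inside its edges, also on the tab (6 mm inside the tab's outer edge); it looks up at angle 0 and down when turned. Origin on the spine rod, turns with the leaf.
- under (a joint): Angle of the lower leaf, same hinge and size, 0 = flat on the right half, directly under the top leaf; starts at 0. Its tab is at the other end, x = +20 to +70 mm.
- cone: Loose bystander: wooden ring cone, 48 mm diameter, 72 mm high. Origin: centre of its underside.
- brooch: Loose bystander: domed white enamel brooch with black dots, 52 mm diameter, 14 mm high. Origin: centre of its underside.
- jar: Loose bystander: small glass jar with an aluminium lid, 48 mm diameter, 58 mm high. Origin: centre of its underside.

How it is judged:
At the end, for the whole second after the job is handed in: The top leaf lies still and flat on the left half of the book (within 0.06 rad, 3.5 degrees, of flat), the lower leaf still lies flat on the right (within 0.06 rad), and the book lies flat within 20 mm of where it was (value of joint leaf above 3.08 rad and velocity of joint leaf below 0.05 rad/s and value of joint under below 0.06 rad and distance of book from where it was at the start of the episode below 0.02 m and angle between book's own z axis and vertical below 0.03 rad); the robot touches nothing.
It fails at once if the top leaf is pinched: the fingers press on its front and on its back at the same time (contact force between the fingers and leaf_front above 0.5 N and contact force between the fingers and leaf_back above 0.5 N).
It fails at once if the top leaf is flicked or slapped over (faster than 4 rad/s) (velocity of joint leaf above 4 rad/s).
It fails at once if the lower leaf is lifted by more than 0.2 rad (value of joint under above 0.2 rad).
It fails at once if the book is lifted, carried or pushed more than 25 mm (distance of book from where it was at the start of the episode above 0.025 m).
It fails at once if a bystander is moved by more than 15 mm (distance of any of cone, brooch, jar from where it was at the start of the episode above 0.015 m).
It also fails if it takes over 45 s, if anything falls off the work surface, if the arm or the gripper's body presses on something with over 40 N, if the wrist force passes 120 N, or if a joint passes its speed limit or range.

## Working session

There is one attempt and no reset: what is moved stays moved. The work goes in short steps, Python scripts to look and compute and a tool call to move; the robot and the scene stay as the last step left them, time stands still between calls to the robot, and variables do not carry over. Pictures are saved under pics/ and viewed, at most 10 in all, crops included, and the job is handed in when it is done.

Besides the shell and the picture viewer there is one more tool, called after "Request:" by a JSON object that holds its "fn" and its "kwargs". send_rows: Moves the arm, as the interface text tells. Its arguments: {"type":"object","properties":{"commands":{"type":"string"},"grip_force":{"type":"number"}},"required":["commands"]}

```bash
ls; mkdir -p pics
python3 - <<'E'
from station import readout,cams
import cv2,numpy as np
s=readout.sense();print({k:np.round(s[k],3).tolist() for k in s})
for n in("side","top"):
    d=cams.snapshot(n);print(n,np.round(d["intrinsics"],1).tolist(),np.round(d["eye"],3),np.round(d["rotation"],3).tolist())
    cv2.imwrite(f"pics/{n}0.png",d["pixels"][...,::-1])
E
```

```text
pics
{'t': 0.0, 'q': [-1.285, 0.528, 1.434, -0.0, 1.181, -0.178], 'qd': [-0.0, 0.002, -0.001, 0.0, -0.002, -0.0], 'tau': [0.001, -44.234, -17.803, -0.0, 0.008, -0.0], 'tcp_pos': [0.279, -0.558, 0.238], 'tool_rot': [0.973, 0.23, -0.0, -0.001], 'force': [-0.482, 1.23, 0.411], 'ft_torque': [0.011, -0.023, -0.05], 'gripper_force': 0.0, 'finger_gap': 1.0}
side [[533.2, 0.0, 270.0], [0.0, 533.2, 213.7], [0.0, 0.0, 1.0]] [ 0.483 -0.934  0.708] [0.871, -0.063, 0.03, -0.486]
top [[494.6, 0.0, 278.7], [0.0, 494.6, 206.6], [0.0, 0.0, 1.0]] [0.531 0.077 1.213] [-0.705, 0.708, -0.027, 0.032]
```

View pics/top0.png

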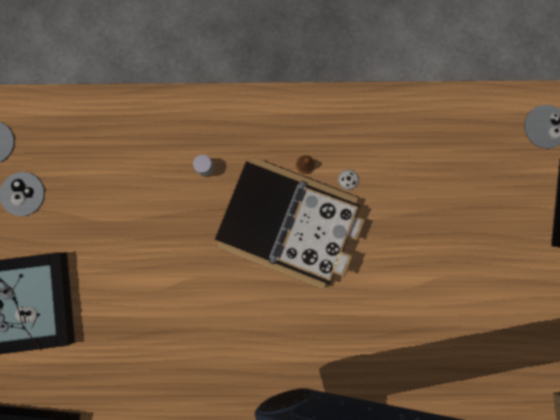

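View pics/side0.png

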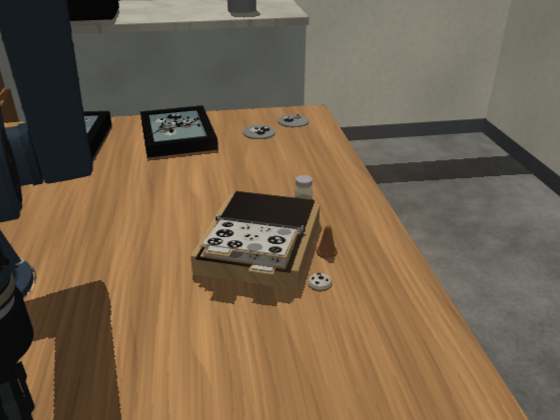

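The top view shows the black left half around (258,212), the spine from about (272,262) to (303,185), and the white right leaf. The tabs are at (342,263), which is the near one and so the top leaf's, and at (357,228). The brooch is at (348,179), the cone at (306,164) and the jar at (203,165). The side view shows the raised leaf with its near tab at about (218,250) and the under tab at (262,268).

Run:
```python
import cv2
a=cv2.imread("pics/top0.png")[150:300,190:390];b=cv2.imread("pics/side0.png")[180:300,180:350]
cv2.imwrite("pics/topc.png",cv2.resize(a,None,fx=4,fy=4,interpolation=cv2.INTER_CUBIC))
cv2.imwrite("pics/sidec.png",cv2.resize(b,None,fx=4,fy=4,interpolation=cv2.INTER_CUBIC))
```

```text
(no output)
```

View pics/topc.png

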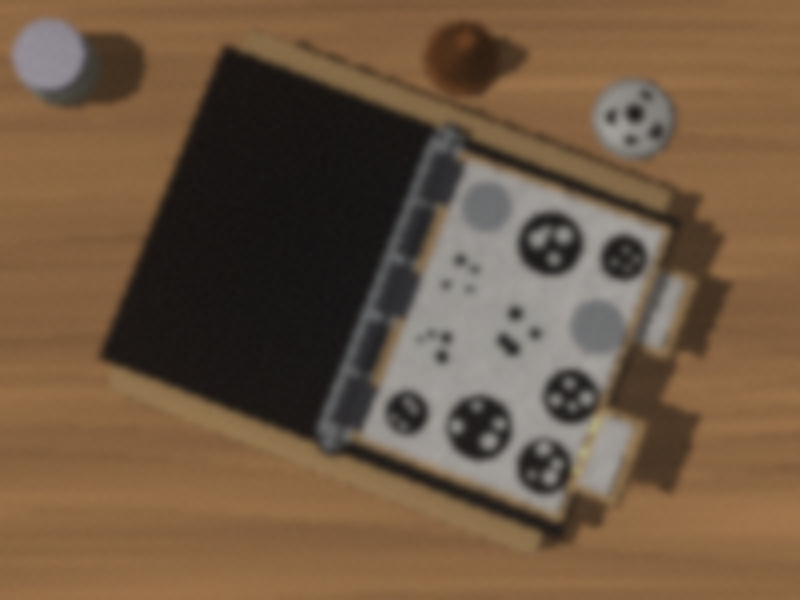

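View pics/sidec.png

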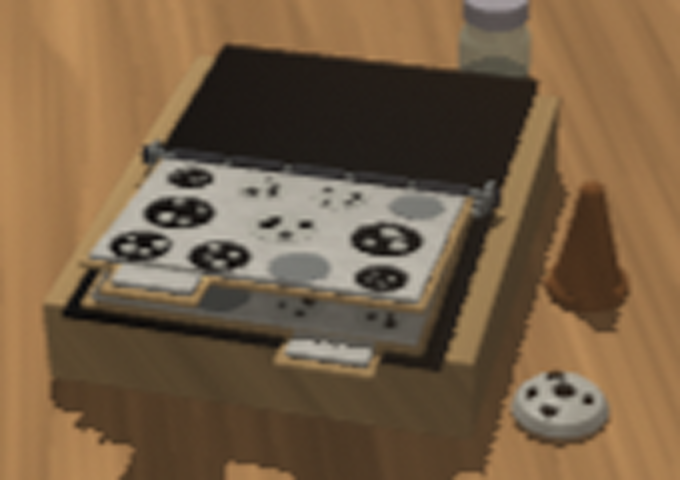

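The crops show the board corners (top crop) at (228,48), (103,355), (560,538) and (680,222). The bracket tops are at (447,137) and (333,437), and the outer edge of the leaf tab runs from (645,420) to (612,503). In the side crop that edge runs from (195,302) to (100,282).

```bash
cat > h.py <<'E'
import numpy as np
from scipy.spatial.transform import Rotation as R
from station import cams
def cam(n):
    d=cams.snapshot(n);r=np.array(d["rotation"])
    return np.array(d["intrinsics"]),np.array(d["eye"]),(R.from_quat(r).as_matrix() if r.size==4 else r),d["pixels"]
def ray(c,p):
    v=c[2]@np.linalg.solve(c[0],[p[0],p[1],1]);return c[1],v/np.linalg.norm(v)
def plane(c,p,z):
    o,v=ray(c,p);return o+v*(z-o[2])/v[2]
def tri(c1,p1,c2,p2):
    o1,v1=ray(c1,p1);o2,v2=ray(c2,p2)
    s=np.linalg.lstsq(np.c_[v1,-v2],o2-o1,rcond=None)[0]
    a,b=o1+v1*s[0],o2+v2*s[1];return (a+b)/2,np.linalg.norm(a-b)
E
python3 - <<'E'
from h import *
np.set_printoptions(precision=4,suppress=True)
T=cam("top");S=cam("side")
t=lambda x,y:(x/4+190-.4,y/4+150-.4); s=lambda x,y:(x/4+180-.4,y/4+180-.4)
B=[plane(T,t(*p),.054) for p in [(228,48),(103,355),(560,538),(680,222)]]
B=np.array(B);print(B,[np.linalg.norm(B[i]-B[i-1]) for i in range(4)])
c=B.mean(0);ex=(B[0]-B[1]+B[3]-B[2]);ex/=np.linalg.norm(ex);yaw=np.arctan2(ex[1],ex[0]);ey=np.array([-ex[1],ex[0],0])
print("c",c,"yaw",yaw)
Bs=np.array([plane(S,s(*p),.054) for p in [(535,80),(222,46),(65,315),(440,368)]]);print("side",Bs,Bs.mean(0))
br=np.array([plane(T,t(*p),.069) for p in[(447,137),(333,437)]]);print("br",br,br.mean(0),np.arctan2(*(br[0]-br[1])[1::-1]))
def bk(p): d=p-c; return np.array([d@ex,d@ey,p[2]])
for a,b in [((645,420),(195,302)),((612,503),(100,282)),((672,225),(425,302)),((562,513),(90,262))]:
    p,e=tri(T,t(*a),S,s(*b));print("pt",p,"book",bk(p),"gap",e)
for n,p,z in[("cone",(460,75),.02),("brooch",(635,118),.01),("jar",(50,52),.058)]:
    q=plane(T,t(*p),z);print(n,q,bk(q))
E
```

```text
[[ 0.737   0.1611  0.054 ]
 [ 0.5557  0.234   0.054 ]
 [ 0.4487 -0.0319  0.054 ]
 [ 0.6323 -0.1046  0.054 ]] [np.float64(0.28561109598646073), np.float64(0.19541033483632267), np.float64(0.2865881326285848), np.float64(0.19743056921442367)]
c [0.5934 0.0646 0.054 ] yaw -0.3797089847870608
side [[ 0.7371  0.1627  0.054 ]
 [ 0.5523  0.2341  0.054 ]
 [ 0.4489 -0.0357  0.054 ]
 [ 0.6321 -0.1079  0.054 ]] [0.5926 0.0633 0.054 ]
br [[0.6812 0.0323 0.069 ]
 [0.5077 0.0992 0.069 ]] [0.5945 0.0658 0.069 ] -0.36792723051360404
pt [ 0.5157 -0.0778  0.0855] book [-0.0194 -0.1611  0.0855] gap 0.0026613749963333567
pt [ 0.4696 -0.0582  0.0886] book [-0.0695 -0.1599  0.0886] gap 0.002023499429860022
pt [ 0.6272 -0.095   0.0857] book [ 0.0905 -0.1357  0.0857] gap 0.0013067209991916649
pt [ 0.4644 -0.0306  0.0821] book [-0.0846 -0.1362  0.0821] gap 0.0007560803108629037
cone [0.7257 0.0222 0.02  ] [0.1386 0.0096 0.02  ]
brooch [ 0.7001 -0.0852  0.01  ] [ 0.1547 -0.0996  0.01  ]
jar [0.7344 0.266  0.058 ] [0.0563 0.2393 0.058 ]
```

The book centre is at about (0.593, 0.064) with yaw -0.378, and both views agree. The leaf is at about 0.16 rad. The tool always points down, so I'll turn its x axis to book +y. Then I'll close the fingers and push the tab's outer edge inward and up with their side, and finish by pressing down from above.

Request:
{"fn": "send_rows", "kwargs": {"commands": "0 0 0 0 -0.95;0 0 0 0 -0.95;0 0 0 0 -0.95;0 0 0 0 -0.95;0 0 0 0 -0.95;0 0 0 0 -0.95;0 0 0 0 -0.95;0 0 0 0 -0.95;0 0 0 0 -0.95;0 0 0 0 -0.95;0 0 0 0 -0.95;0 1 0 0 0;0 1 0 0 0;0 1 0 0 0;0 1 0 0 0;0 1 0 0 0;0 1 0 0 0;0 1 0 0 0;0 1 0 0 0;0 1 0 0 0"}}

```text
t: 1.87
tcp_pos: [0.3461, -0.3905, 0.2392]
tool_rot: [0.827, 0.562, 0.0, -0.0]
force: [-0.2, -0.0, 0.2]
finger_gap: -0.0
gripper_force: 0.0
```

Request:
{"fn": "send_rows", "kwargs": {"commands": "0 1 0 0 0;0 1 0 0 0;0 1 0 0 0;0 1 0 0 0;0 1 0 0 0;0 1 0 0 0;0 1 0 0 0;0 1 0.4 0 0;0 1 0.4 0 0;0 1 0 0 0;0 1 0 0 0;0 1 0 0 0;0 1 0 0 0;0 0.5 0 0 0;0 0 0 0 0;0 0 0 0 0;0 0 0 0 0"}}

```text
t: 3.28
tcp_pos: [0.4602, -0.1473, 0.2393]
tool_rot: [0.827, 0.562, -0.0, 0.0]
force: [-0.4, 0.3, 0.8]
finger_gap: 0.001
gripper_force: 0.0
```

```bash
cat > st.py <<'E'
from h import *
from station import readout
np.set_printoptions(precision=4,suppress=True)
c=np.array([.593,.064,0]);y=-.378;ex=np.array([np.cos(y),np.sin(y),0]);ey=np.array([-ex[1],ex[0],0])
s=readout.sense();p=np.array(s["tcp_pos"]);X=R.from_quat(s["tool_rot"]).as_matrix()
f=np.array(s["force"])
print("t",s["t"],"book xy,z",(p-c)@ex,(p-c)@ey,p[2],"yaw err deg",np.degrees(np.arctan2(X[:,0]@-ex,X[:,0]@ey)),"F book",f@ex,f@ey,f[2],"q",np.array(s["q"]))
E
python3 st.py
```

```text
t 3.2833 book xy,z -0.045395214846686884 -0.24538094987407036 0.23931380425141105 yaw err deg 0.014058611471566727 F book -0.537516857711159 0.1553481226169684 0.8231692325695653 q [-0.5412  0.3377  1.7793 -0.0006  1.0243 -0.1631]
```

Request:
{"fn": "send_rows", "kwargs": {"commands": "0 0 0 1 0;0 0 0 1 0;0 0 0 1 0;0 0 0 1 0;0 0 0 1 0;0 0 0 1 0;0 0 0 1 0;0 0 0 1 0;0 0 0 0.3 0;0 0.8 0 0 0;0 0.8 0 0 0;0 0.7 0 0 0;0 0.5 0 0 0;0 0 0 0 0;0 0 0 0 0"}}

```text
t: 4.53
tcp_pos: [0.4813, -0.0948, 0.0737]
tool_rot: [0.827, 0.562, 0.0, 0.0]
force: [-0.1, 0.5, 1.0]
finger_gap: -0.001
gripper_force: 0.0
```

```bash
python3 st.py
python3 - <<'E'
from h import *;import cv2
a=cam("top")[3][150:300,250:400,::-1];b=cam("side")[3][170:290,170:320,::-1]
cv2.imwrite("pics/c1.png",cv2.resize(np.vstack([a,b]),None,fx=2.2,fy=2.2,interpolation=cv2.INTER_CUBIC))
E
```

```text
t 4.5333 book xy,z -0.04521235553741742 -0.18878130445419605 0.07370842421388753 yaw err deg 0.07940178745079507 F book -0.2280919624891874 0.42775678974257064 0.9774474611620437 q [-0.4225  0.6311  1.9012 -0.0004  0.6083 -0.0456]
```

View pics/c1.png

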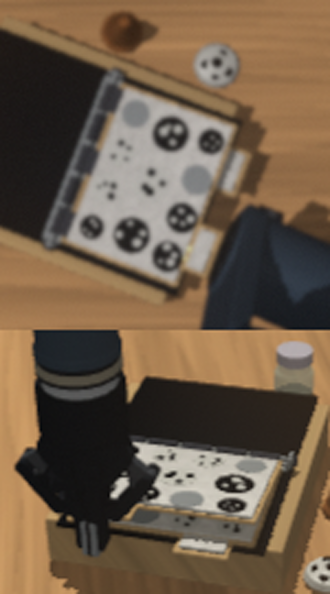

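The fingers stand just outside the top leaf's tab, at about (205,245) in the top half. I'll feel for contact.

Request:
{"fn": "send_rows", "kwargs": {"commands": "0 0.4 0 0 0;0 0.15 0 0 0;0 0.1 0 0 0;0 0 0 0 0"}}

```text
t: 4.97
tcp_pos: [0.4858, -0.082, 0.0733]
tool_rot: [0.827, 0.562, 0.0, -0.0]
force: [-0.4, -0.2, 0.4]
finger_gap: 0.001
gripper_force: 0.0
```

```bash
python3 st.py
```

```text
t 4.9667 book xy,z -0.045688430067189395 -0.17527596955473196 0.0733195839005196 yaw err deg 0.0586932211966259 F book -0.2655346168226283 -0.3290061353543997 0.4380404354018405 q [-0.3945  0.6336  1.8952  0.      0.6128 -0.0176]
```

Request:
{"fn": "send_rows", "kwargs": {"commands": "0 0.1 0 0 0;0 0.1 0 0 0;0 0 0 0 0"}}

```text
t: 5.22
tcp_pos: [0.4868, -0.0792, 0.0733]
tool_rot: [0.827, 0.563, -0.001, 0.0]
force: [-2.1, -3.4, 0.1]
finger_gap: -0.002
gripper_force: 2.2
```

```bash
python3 st.py
```

```text
t 5.2167 book xy,z -0.04587675049346298 -0.1723096847440665 0.07328984294594312 yaw err deg 0.11757321710681917 F book -0.688647327150111 -3.881178515762787 0.12699328279883237 q [-0.3874  0.6342  1.8934 -0.0028  0.6147 -0.0091]
```

Request:
{"fn": "send_rows", "kwargs": {"commands": "0 0.04 0 -0.2 0;0 0.04 0 -0.2 0;0 0.05 0 -0.2 0;0 0 0 0 0"}}

```text
t: 5.55
tcp_pos: [0.4876, -0.0771, 0.0858]
tool_rot: [0.827, 0.562, -0.001, 0.0]
force: [-2.7, -5.2, 2.9]
finger_gap: -0.0
gripper_force: 2.9
```

```bash
python3 st.py
cat > la.py <<'E'
from st import *;import cv2,sys
a=cam("top")[3][140:300,200:400,::-1];b=cam("side")[3][120:290,150:350,::-1]
cv2.imwrite(sys.argv[1],cv2.resize(np.hstack([a[:160],b[:160]]),None,fx=2,fy=2,interpolation=cv2.INTER_CUBIC))
E
```

```text
t 5.55 book xy,z -0.04586417062897251 -0.170019985639964 0.08580225948514322 yaw err deg 0.1107945916801156 F book -0.5528510101629736 -5.857227679994854 2.930540560715121 q [-0.3824  0.6102  1.8863 -0.0032  0.6456 -0.0038]
```

```bash
python3 la.py pics/c2.png
```

```text
t 5.55 book xy,z -0.04586417062897251 -0.170019985639964 0.08580225948514322 yaw err deg 0.1107945916801156 F book -0.5528510101629736 -5.857227679994854 2.930540560715121 q [-0.3824  0.6102  1.8863 -0.0032  0.6456 -0.0038]
```

View pics/c2.png

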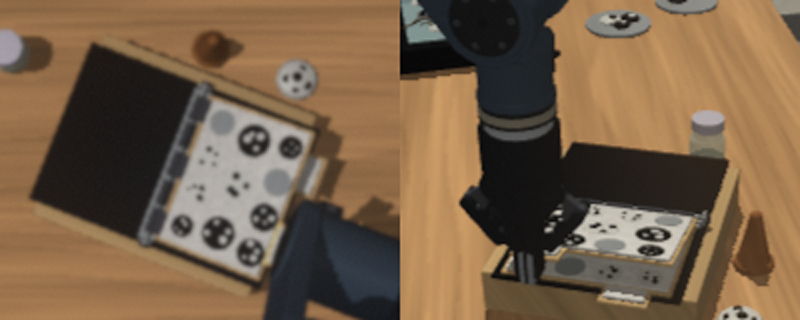

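The leaf is rising and the book hasn't moved. I'll keep following the arc.

Request:
{"fn": "send_rows", "kwargs": {"commands": "0 0.055 0 -0.25 0;0 0.06 0 -0.25 0;0 0.07 0 -0.25 0;0 0.075 0 -0.25 0;0 0.085 0 -0.25 0;0 0.09 0 -0.25 0;0 0 0 0 0"}}

```text
t: 6.23
tcp_pos: [0.4913, -0.068, 0.1162]
tool_rot: [0.827, 0.562, -0.0, 0.0]
force: [-2.6, -4.2, 1.9]
finger_gap: 0.003
gripper_force: 2.7
```

```bash
python3 la.py pics/c3.png; python3 - <<'E'
E
```

```text
t 6.2333 book xy,z -0.04580106655570576 -0.16025305327263972 0.11624136875770136 yaw err deg 0.07021527282885091 F book -0.8912301523781282 -4.9140470056292225 1.939503458765535 q [-0.3631  0.5546  1.8637 -0.0007  0.7231  0.0142]
```

View pics/c3.png

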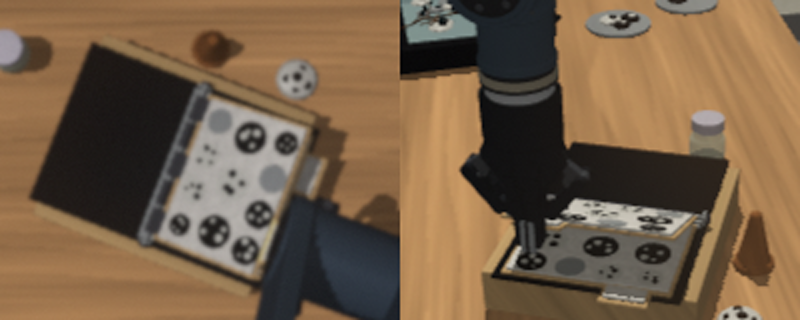

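It's lifting cleanly, at about 0.44 rad. I'll follow the arc to about 1 rad.

Request:
{"fn": "send_rows", "kwargs": {"commands": "0 0.23 0 -0.44 0;0 0.25 0 -0.42 0;0 0.28 0 -0.41 0;0 0.3 0 -0.39 0;0 0.32 0 -0.37 0;0 0 0 0 0"}}

```text
t: 6.83
tcp_pos: [0.5017, -0.0431, 0.1579]
tool_rot: [0.827, 0.563, -0.0, 0.001]
force: [-4.8, -6.9, 5.9]
finger_gap: 0.003
gripper_force: 3.8
```

```bash
python3 st.py
```

```text
t 6.8333 book xy,z -0.04529400803180328 -0.1332252112070842 0.1578811544895997 yaw err deg 0.15578011795672797 F book -1.8578528579221163 -8.202073176007667 5.9406772421997145 q [-0.3065  0.4886  1.8149 -0.0033  0.8363  0.071 ]
```

Request:
{"fn": "send_rows", "kwargs": {"commands": "0 0.35 0 -0.35 0;0 0.37 0 -0.33 0;0 0.39 0 -0.31 0;0 0.41 0 -0.29 0;0 0.42 0 -0.27 0;0 0 0 0 0"}}

```text
t: 7.33
tcp_pos: [0.5171, -0.0046, 0.1879]
tool_rot: [0.827, 0.562, 0.001, 0.0]
force: [-0.6, -1.0, -0.5]
finger_gap: 0.0
gripper_force: 0.0
```

```bash
python3 la.py pics/c4.png
```

```text
t 7.3333 book xy,z -0.045263734308245256 -0.09173284439767992 0.1878639999868083 yaw err deg 0.09643083360690846 F book -0.16164704921669024 -1.0959945831002413 -0.5176507836666547 q [-0.2261  0.4554  1.7566  0.0022  0.9273  0.1489]
```

View pics/c4.png

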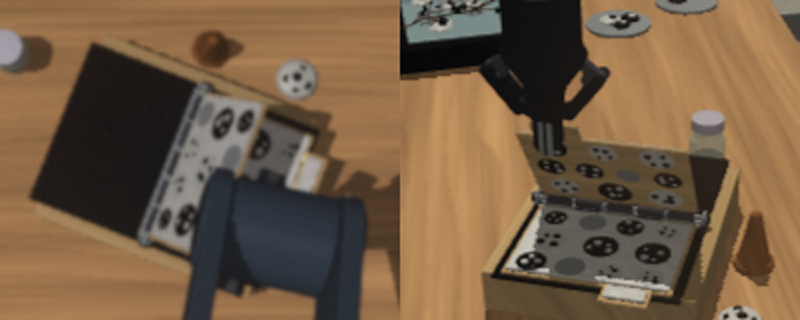

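The leaf is at about 1.06 rad with the tab on the fingers. Next I'll go through vertical.

Request:
{"fn": "send_rows", "kwargs": {"commands": "0 0.45 0 -0.1 0;0 0.5 0 -0.1 0;0 0.5 0 -0.1 0;0 0.5 0 -0.1 0;0 0.5 0 -0.1 0;0 0.5 0 0 0;0 0.5 0 0 0;0 0.5 0 0 0;0 0.5 0 0 0;0 0.5 0 0 0;0 0.5 0 0 0;0 0 0 0 0"}}

```text
t: 8.43
tcp_pos: [0.5567, 0.0968, 0.1967]
tool_rot: [0.827, 0.562, 0.0, -0.0]
force: [0.5, -0.9, -0.3]
finger_gap: 0.001
gripper_force: 0.0
```

```bash
python3 la.py pics/c5.png
```

```text
t 8.4333 book xy,z -0.045868652700467784 0.01709971549515994 0.1967216323560959 yaw err deg 0.11147842927598522 F book 0.7571090950610249 -0.634737339449916 -0.28218059146356805 q [-0.026   0.5009  1.6292  0.0011  1.0111  0.3494]
```

View pics/c5.png

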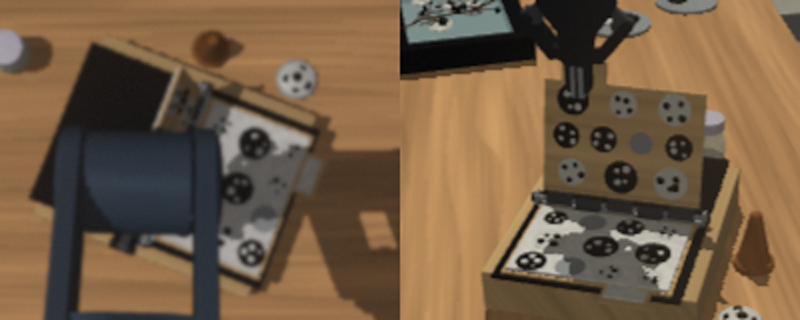

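The leaf is past vertical by about 0.2 rad, with the fingertips high on its back face. I'll follow the arc down.

Request:
{"fn": "send_rows", "kwargs": {"commands": "0 0.43 0 0.08 0;0 0.43 0 0.08 0;0 0.49 0 0.14 0;0 0.49 0 0.14 0;0 0.46 0 0.23 0;0 0.46 0 0.23 0;0 0.42 0 0.31 0;0 0.42 0 0.31 0;0 0.34 0 0.4 0;0 0.34 0 0.4 0;0 0.27 0 0.45 0;0 0.27 0 0.45 0;0 0 0 0 0"}}

```text
t: 9.62
tcp_pos: [0.5906, 0.1853, 0.1301]
tool_rot: [0.827, 0.562, -0.001, -0.001]
force: [-0.0, -0.1, -1.3]
finger_gap: 0.004
gripper_force: 0.0
```

```bash
python3 st.py
```

```text
t 9.6167 book xy,z -0.04694937197099515 0.11182163312920487 0.1300774107891531 yaw err deg 0.06385234462130145 F book 0.05119280897033904 -0.13899870470883205 -1.2797503751545212 q [0.1235 0.656  1.5385 0.0004 0.9505 0.5001]
```

Request:
{"fn": "send_rows", "kwargs": {"commands": "0 0.2 0 0.48 0;0 0.2 0 0.48 0;0 0.13 0 0.5 0;0 0.13 0 0.5 0;0 0.05 0 0.4 0;0 0 0 0.3 0;0 0 0 0.2 0;0 0 0 0.1 0;0 0 0 0 0"}}

```text
t: 10.37
tcp_pos: [0.5964, 0.1975, 0.0728]
tool_rot: [0.827, 0.562, -0.001, -0.0]
force: [0.4, -0.0, 0.2]
finger_gap: 0.001
gripper_force: 0.0
```

```bash
python3 st.py
```

```text
t 10.3667 book xy,z -0.04608840890222759 0.12535374357952858 0.07277685254168717 yaw err deg 0.025262554930326683 F book 0.4361061533860214 0.11956695007152002 0.2320268526673702 q [ 0.1422  0.7471  1.5439 -0.0001  0.8517  0.5198]
```

Pressing down gently until the force rises.

Request:
{"fn": "send_rows", "kwargs": {"commands": "0 0 0 0.1 0;0 0 0 0.1 0;0 0 0 0.05 0;0 0 0 0 0"}}

```text
t: 10.7
tcp_pos: [0.597, 0.1977, 0.0686]
tool_rot: [0.827, 0.562, 0.0, 0.0]
force: [0.1, -0.6, 0.3]
finger_gap: 0.004
gripper_force: 0.3
```

```bash
python3 st.py
```

```text
t 10.7 book xy,z -0.0455784555441249 0.1257192575130455 0.06862242725798273 yaw err deg 0.029035558406465538 F book 0.3415455007798819 -0.5310745580583901 0.2904960121883722 q [ 0.1423  0.7534  1.5451 -0.0001  0.8425  0.5199]
```

Request:
{"fn": "send_rows", "kwargs": {"commands": "0 0 0 0.05 0;0 0 0 0.05 0;0 0 0 0.05 0;0 0 0 0 0;0 0 0 0 0"}}

```text
t: 11.12
tcp_pos: [0.5972, 0.1977, 0.0683]
tool_rot: [0.827, 0.562, 0.001, 0.0]
force: [-3.0, -1.1, 15.2]
finger_gap: 0.001
gripper_force: 7.7
```

```bash
python3 st.py
```

```text
t 11.1167 book xy,z -0.04547210116355297 0.12579509493907653 0.06829015501325848 yaw err deg 0.046833831084889394 F book -2.3508351725790306 -2.103290312340514 15.157874007453266 q [ 0.1425  0.7538  1.5454 -0.0004  0.8409  0.5199]
```

It presses at 15 N with the tip at 0.060 m, so the leaf is hard down. I'll lift off and check.

Request:
{"fn": "send_rows", "kwargs": {"commands": "0 0 0 -0.2 0;0 0 0 -0.5 0;0 0 0 -1 0;0 0 0 -1 0;0 0 0 -1 0;0 0 0 -1 0;0 0 0 -1 0;0 0 0 -1 0;0 -1 0 0 0;0 -1 0 0 0;0 -1 0 0 0;0 -1 0 0 0;0 -1 0 0 0;0 -1 0 0 0;0 -1 0 0 0;0 -1 0 0 0;0 -1 0 0 0;0 -1 0 0 0;0 0 0 0 0;0 0 0 0 0"}}

```text
t: 12.78
tcp_pos: [0.523, 0.0112, 0.1996]
tool_rot: [0.828, 0.561, 0.0, -0.0]
force: [0.4, 0.0, 0.5]
finger_gap: 0.001
gripper_force: 0.0
```

```bash
python3 la.py pics/c6.png
```

```text
t 12.7833 book xy,z -0.04555485174315678 -0.07494073887310584 0.19961142087383887 yaw err deg -0.09970594203848392 F book 0.39338813534217887 0.15634857486343026 0.47029293792744825 q [-0.1927  0.4459  1.729   0.0004  0.9665  0.1868]
```

View pics/c6.png

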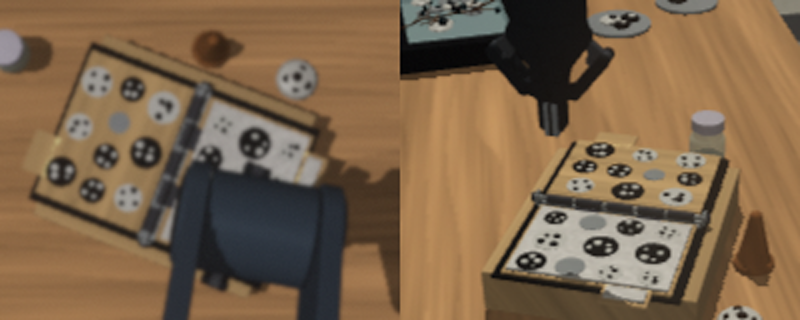

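The leaf lies flat on the left at about (115,130). The lower leaf is still flat on the right, the book's corners haven't moved, and the bystanders are in place. The robot is clear of everything.

```bash
python3 -c "
from station import sign_off
print(sign_off())"
```

```text
the job is handed in; nothing more can be done
None
```

The top leaf is turned over the spine and pressed flat on the left, and the job is handed in; no verdict came back, but the last pictures show the lower leaf, the book and the things around it where they were.

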